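# Seat a dowel in the guarded lever press

### The arm

A 7-joint arm with a two-finger parallel gripper is mounted at the origin on a cart in front of the work surface, level with it; the furniture and walls round the work are solid. World frame = base frame: x ahead of the robot, y to its left, z up, the work surface at z = 0. Lengths are in m, angles in rad, forces in N, time in s.
With the tool pointing down it reaches from about 0.35 to 0.9 m from the base axis. Payload 8.1 kg.
Tool frame: the origin (TCP) lies at the centre of the arm's flange, where the gripper is bolted on; the fingertips stand 178 mm ahead of it and the grasp point (between the pads) lies 159 mm ahead of it; z points along the fingers, y is the line along which they close (so a half turn about z gives the same grasp; the last joint's range is limited). The gripper opens to 92 mm and grips with 3 to 60 N. Pads are 19 mm wide; open, the fingers measure 130 mm over their backs; the gripper's body (75 mm by 190 mm) begins 47 mm behind the grasp point.
Start: joints at [1.102, 0.434, 0.025, 1.573, -0.012, 1.134, -0.075], TCP at [0.224, -0.584, 0.405] pointing down, gripper open.
Joint ranges: [-2.62, 2.62], [-0.44, 2.09], [-1.27, 1.32], [0.08, 2.57], [-1.32, 4.46], [0.12, 2], [-2.74, 2.74]. Speed limits (rad/s): [2.22, 2.22, 3.01, 3.01, 3.14, 3.14, 3.14].

### API

Orientations are given as a rotation vector (axis times angle).
In Python, from cell import arm gives the robot as it stands. The module is installed in compiled form; this text tells all that it offers.
- The arm moves only by the shell command python3 -m inch 'ROWS' [FORCE]. ROWS is text: rows parted by semicolons, each of 5 numbers parted by spaces: the shift along the tool's x, y, z in m, then the turn about the tool's z in rad, then the finger opening in m, from 0 to 0.0918. In form: x y z roll fingers; .... A call has 1 to 5 rows; each row is the pose to reach, as a shift and turn from the pose commanded when the call began, along the tool's axes at that moment; what a row does not reach only later rows make up. A row lasts 1/10 s, in which the tool goes at most 50 mm and 8.59 degrees, less where a joint would pass 70% of its speed; a pose out of reach is approached as far as the arm can. A call with a gripper value outside its range is refused whole. The fingers move at their own pace and stop on an object; FORCE is the grip in N (left out, the last holds). Time passes only in rows, so rows that repeat a pose let the fingers close. It gives the time, the measured TCP pose, the force, the opening and the grip force at its end, in the units of the state.
- arm.observe(): the state, without advancing time (a new reading comes with each control period).
- arm.get_image(name): name is "scene" or "top"; returns the picture (480x640x3 uint8, red, green, blue); there is no depth.
- arm.get_calibration(name): a dict with "intrinsics" (3x3 intrinsics, pixels), "distortion" ([k1, k2, p1, p2, k3] as OpenCV has them; the pictures are not rectified), "pose" (4x4, takes a point from camera to world coordinates). Camera axes: x right, y up, looking along -z (the intrinsics and any distortion apply to the point x, -y, -z); pixel columns grow to the right and rows downward; lengths in m; the calibration is good to about 2 mm. A picture is of the moment at which its call begins. get_calibration takes no time and is no camera call.
- arm.sign_off(): hands the job in; it is judged then, once.
Trained networks look in the newest picture that a camera, given by its name, has taken for a name from the list of things; names that differ only in an ending like _2 or _b are one class to them, and where a whole thing is asked for, a point or a joint stands for the part that bears it (a point fixed in the world has none). Each returns a list of dicts, best first, with "conf" (0 to 1); they miss things now and then, are a little off and sometimes report something else, mostly with a low value. They report only what shows in the picture. A call takes as long as a camera call.
- arm.look_for(camera, query): "point" ([row, column] in pixels, amid what is visible of it).
- arm.silhouettes(camera, query): "region" (480x640 bool, what is visible of it) and "point" ([row, column] in pixels, amid what is visible of it).
- arm.place_of(camera, query): "point" ([row, column] in pixels: a listed point, or the origin of a listed thing).
The state is a dict: "clock": time; "joints": joint angles; "dq": joint speeds; "joint_efforts": joint torques, N m; "position": TCP position; "ee_rot": TCP orientation; "force": force on the tool from outside, world axes, zero at the start; "ft_torque": the same for the moment, N m; "width": opening from 0.0 (shut) to 1.0 (fully open); "gripper_force": force on a finger pad.
Only numpy, scipy, OpenCV 4.12 (cv2) and the standard library are available. Lean on these libraries where they do the work, as an engineer would, in place of code of your own. Each camera call takes 0.05 s, during which the arm holds its last target. There are 200 camera calls.

### The job

Seat the steel dowel in the aluminium link: push the link along its guide rails until its nose is fully home against the press column, then reach down through the window in the yellow guard, without touching the guard, and press the red lever pad all the way down so that the dowel goes in flush. Let the lever spring back up and come out of the window clear of everything. Push and press only: do not lift the link, do not press the lever before the link is home, and leave the red bottle, the spare jaw and the bolt where they stand.

Things in the scene. Friction and masses are not known exactly. Their poses are not given: they have to be found in the camera images.
- press: Fixed bench press on a dark 10 mm bed, turned a little. Origin: underside of the bed, on the table. z up; +y along the guide rails out to the open infeed end; the link is pushed in -y. Bed y -170..+170 mm: 140 mm wide under the guard (y < +20), then a 70 mm wide tongue. Two rails 14 mm high, 39 mm apart, y -117..+45. Column face (end stop) at y = -117, ram axis at y = -95.
- guard: Guard fixed on the press (origin and axes of the press): yellow top sheet with a rubber-edged window, yellow posts, clear sides. Outside 136 mm in x, y -166..+16 mm, top at z = 112 mm, rubber edge and screw heads to z = 115. The +y end panel (y = +16) is open below z = 54 mm for the link. Not to be touched.
- window (a point): Centre of the window, at z = 113 mm of the press, axes of the press. Clear opening inside the rubber edge: 90 mm in x, 84 mm in y. Shut fingers go in straight down; a wide open gripper does not fit.
- stop (a point): Point on the end stop (face of the grey press column) that the link's nose must reach, at the link's mid-height (z = 20 mm); axes of the press, +y towards the infeed end.
- link: Loose aluminium bar 36 x 200 x 20 mm (x, y, z), about 0.36 kg, lying on the bed between the rails with 1.5 mm play each side. Origin: centre of its underside, 10 mm above the table; its y axis runs along the rails as the press's does. At the start its nose is 35 to 65 mm short of the stop.
- link_nose (a point): Centre of the link's leading (-y) end face, under the guard, 10 mm above its underside. The dowel stands 22 mm behind it.
- link_tail (a point): Centre of the link's rear (+y) end face, outside the guard, 10 mm above its underside, 200 mm from the nose: a flat face 36 mm wide, 20 mm high, to push on in -y. With the link home it is about 67 mm clear of the guard. Sliding takes 1 to 4 N; the end stop is firm.
- dowel (a joint): Depth in m that the steel dowel (8 mm diameter) has been driven into the link. 0: stands 9 mm proud of the link's top; 0.009: flush, fully seated. A press fit holds it (12 N at the dowel).
- press_lever (a joint): Angle in rad of the press lever, pivoted at the column (y = -135, z = 82 mm of the press) and pointing in +y. 0: up, at rest; about 0.30: all the way down, where the ram meets the link and the dowel is flush. A spring brings it back up. The ram moves 40 mm per rad.
- pad_top (a point): Centre of the top of the round red pad (42 mm diameter) on the lever's free end, 85 mm from the pivot, below the middle of the window. At rest about 11 mm below the guard's top sheet; press it straight down about 26 mm: 3 to 5 N for the spring, 8 to 12 N while the dowel goes in, then a firm stop. Moves with the lever.
- locker_bottle: Bystander: small red bottle with a black tip, 25 mm diameter, 86 mm high, standing on the table beyond the infeed end; origin at the centre of its foot.
- spare_jaw: Bystander: steel gripper jaw block, 22 x 52 x 16 mm, lying on the table beside the bed's tongue; origin at the centre of its underside.
- bolt_m8_b: Bystander: hex bolt standing on its head, 15 mm across, 27 mm high, beside the bed's tongue on its -x side; origin at the centre of its foot.

How it is judged:
By the outcome, as a careful person would: the job done as asked, in the order asked, and still so for the second after the job is handed in, with the robot touching nothing.
It also fails if it takes over 48 s, if anything falls off the work surface, if the arm or the gripper's body presses on something with over 40 N, if the wrist force passes 120 N, or if a joint passes its speed limit or range.

## Working session

There is one attempt and no reset: what is moved stays moved. The work goes in short steps, Python scripts to look and compute and a shell command to move; the robot and the scene stay as the last step left them, time stands still between calls to the robot, and variables do not carry over. Pictures are saved under pics/ and viewed, at most 10 in all, crops included, and the job is handed in when it is done.

```bash
mkdir -p pics; cat > h.py <<'E'
import numpy as np, cv2
from cell import arm
from scipy.spatial.transform import Rotation as R
def ray(cam,p):
    c=arm.get_calibration(cam);K=np.array(c["intrinsics"]);d=np.array(c["distortion"]);T=np.array(c["pose"])
    u=cv2.undistortPoints(np.array([[[p[1],p[0]]]],float),K,d)[0,0]
    return T[:3,3],T[:3,:3]@np.array([u[0],-u[1],-1])
def at(cam,p,z):
    o,v=ray(cam,p);return o+v*(z-o[2])/v[2]
def proj(cam,P):
    c=arm.get_calibration(cam);T=np.array(c["pose"]);q=(np.array(P)-T[:3,3])@T[:3,:3]
    q=q*[1,-1,-1];r=cv2.projectPoints(q.reshape(-1,1,3),np.zeros(3),np.zeros(3),np.array(c["intrinsics"]),np.array(c["distortion"]))[0].reshape(-1,2)
    return r[:,::-1]
def save(cam,n):
    im=arm.get_image(cam);cv2.imwrite(f"pics/{n}.png",im[:,:,::-1]);return im
E
python3 - <<'E'
from h import *
s=arm.observe();print(s)
for c in("scene","top"):
    save(c,c+"0");print(c,np.round(arm.get_calibration(c)["pose"],3).tolist())
    for q,z in(("press",0),("window",.113),("stop",.02),("link",.01),("link_nose",.02),("link_tail",.02),("pad_top",.101),("locker_bottle",0),("spare_jaw",0),("bolt_m8_b",0)):
        for r in arm.place_of(c,q)[:2]:
            print(c,q,round(r["conf"],2),np.round(r["point"]),np.round(at(c,r["point"],z),4))
E
```

```text
{'clock': 0.0, 'joints': array([ 1.10243231,  0.43523942,  0.02496431,  1.57409672, -0.01159092,
        1.13399882, -0.07509766]), 'dq': array([ 0.00152463, -0.00010396, -0.00184156,  0.00012811, -0.00182442,
       -0.00028912, -0.00029248]), 'joint_efforts': array([ 1.52624921e-04, -6.67844296e+01,  9.85014103e-01, -3.14468873e+01,
       -6.05900749e-02,  4.26844438e-02,  1.00656657e-04]), 'position': array([ 0.22342975, -0.58345168,  0.40393459]), 'ee_rot': array([-3.08770709e+00, -5.70977888e-01,  6.85195038e-04]), 'force': array([-0.55238186,  0.19071247,  1.20066575]), 'ft_torque': array([-0.00535032, -0.06390967,  0.00345044]), 'gripper_force': 0.0, 'width': 1.0005517572670255}
scene [[-0.735, 0.319, -0.599, -0.111], [-0.678, -0.356, 0.643, 0.812], [-0.008, 0.878, 0.478, 0.57], [0.0, 0.0, 0.0, 1.0]]
scene press 0.57 [279. 369.] [0.4418 0.0848 0.    ]
scene press 0.46 [282. 312.] [0.5133 0.1655 0.    ]
scene window 0.87 [216. 381.] [0.4504 0.0454 0.113 ]
scene stop 0.23 [367. 277.] [0.3717 0.3886 0.02  ]
scene link 0.59 [283. 356.] [0.442  0.1253 0.01  ]
scene link_nose 0.25 
[... 540 characters left out ...]
 0.0, 0.0, 1.0]]
top press 0.81 [252. 329.] [0.4538 0.0916 0.    ]
top press 0.35 [249. 382.] [ 0.4618 -0.0338  0.    ]
top window 0.88 [248. 357.] [0.4591 0.0372 0.113 ]
top window 0.21 [256. 330.] [0.4418 0.0936 0.113 ]
top stop 0.76 [250. 382.] [ 0.4584 -0.0307  0.02  ]
top link 0.66 [256. 317.] [0.4439 0.1208 0.01  ]
top link_tail 0.97 [261. 277.] [0.4323 0.2126 0.02  ]
top link_tail 0.47 [260. 321.] [0.4362 0.1112 0.02  ]
top pad_top 0.77 [251. 353.] [0.4515 0.0448 0.101 ]
top pad_top 0.16 [258. 318.] [0.4372 0.12   0.101 ]
top locker_bottle 0.58 [276. 209.] [0.3956 0.375  0.    ]
top spare_jaw 0.46 [224. 299.] [0.5208 0.1639 0.    ]
top bolt_m8_b 0.42 [288. 308.] [0.3708 0.1413 0.    ]
```

View pics/top0.png

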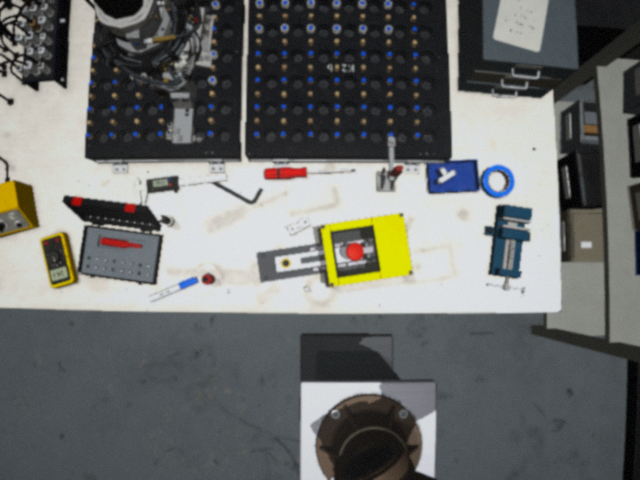

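View pics/scene0.png

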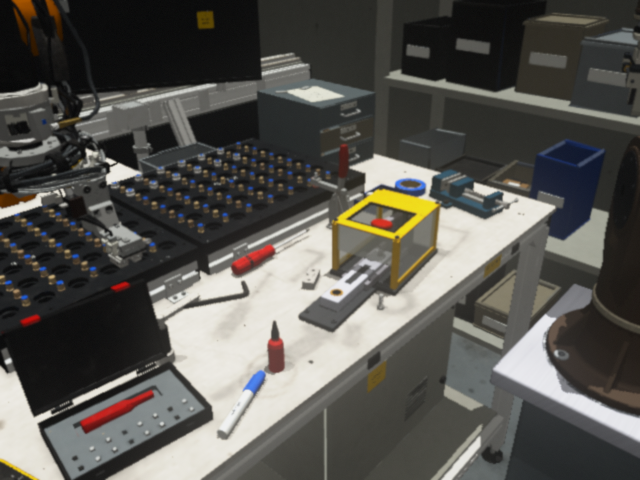

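The top view shows the guard at columns 320–412 and rows 213–285, the pad at (251,353), and the link tail at (261,277). The bottle is at (278,208), well beyond the infeed end, and the jaw and bolt are beside the tongue. Next I'll refine the press pose.

```bash
python3 - <<'E'
from h import *
from scipy.optimize import minimize
im=cv2.imread("pics/top0.png");hsv=cv2.cvtColor(im,cv2.COLOR_BGR2HSV)
Y=(cv2.inRange(hsv,(22,150,120),(35,255,255))>0)
sub=np.zeros_like(Y);sub[195:300,305:430]=Y[195:300,305:430];Y=sub
def W(p,P):
    P=np.array(P,float);c,s=np.cos(p[2]),np.sin(p[2]);return np.c_[p[0]+c*P[:,0]-s*P[:,1],p[1]+s*P[:,0]+c*P[:,1],P[:,2]]
out=[(-.068,-.166,.112),(.068,-.166,.112),(.068,.016,.112),(-.068,.016,.112)]
def render(p):
    m=np.zeros(Y.shape,np.uint8)
    a=np.round(proj("top",W(p,out))[:,::-1]*16).astype(np.int32);cv2.fillPoly(m,[a],255,shift=4,lineType=cv2.LINE_AA)
    wy=p[3]; b=[(-.049,wy-.046,.113),(.049,wy-.046,.113),(.049,wy+.046,.113),(-.049,wy+.046,.113)]
    b=np.round(proj("top",W(p,b))[:,::-1]*16).astype(np.int32);cv2.fillPoly(m,[b],0,shift=4,lineType=cv2.LINE_AA)
    return m/255.
f=lambda p:np.abs(render(p)-Y).sum()
best=None
for y0 in(.08,.095,.11):
    x0=np.array([.455,y0,.1,-.05]);S=np.vstack([x0]+[x0+d for d in np.diag([.01,.015,.05,.01])])
    r=minimize(f,x0,method="Nelder-Mead",options=dict(initial_simplex=S,xatol=1e-5,fatol=.1,maxiter=600));print(r.fun,r.x,Y.sum())
    if best is None or r.fun<best.fun:best=r
p=best.x
pts=W(p,[(0,p[3],.113),(0,-.117,.02),(0,-.05,.101),(0,.17,.01)]);print(np.round(pts,4));
u=np.array([-np.sin(p[2]),np.cos(p[2])])
for c,t in(("top",(261,277)),("scene",(304,330))):
    print("tail y in press",(at(c,t,.02)[:2]-p[:2])@u)
big=im.copy()
for P,col in((out,(0,0,255)),([(-.035,.17,.01),(.035,.17,.01),(.035,.02,.01),(-.035,.02,.01)],(255,0,0))):
    q=np.round(proj("top",W(p,P))[:,::-1]*16).astype(np.int32)
    cv2.polylines(big,[q],True,col,1,shift=4)
a=cv2.resize(big[195:300,245:425],None,fx=4.4,fy=4.4,interpolation=cv2.INTER_CUBIC)
cv2.imwrite("pics/fit.png",a)
im2=cv2.imread("pics/scene0.png")
for P,col in((out,(0,0,255)),([(-.035,.17,.01),(.035,.17,.01),(.035,.02,.01),(-.035,.02,.01)],(255,0,0))):
    cv2.polylines(im2,[np.round(proj("scene",W(p,P))[:,::-1]*16).astype(np.int32)],True,col,1,shift=4)
cv2.imwrite("pics/fit2.png",cv2.resize(im2[170:340,280:460],None,fx=3.4,fy=3.4,interpolation=cv2.INTER_CUBIC))
E
```

```text
611.0274509803921 [ 0.4433356   0.09299978  0.15962482 -0.05247329] 3111
618.7764705882353 [ 0.44387719  0.09123176  0.14416341 -0.04852787] 3111
615.5803921568627 [ 0.44383527  0.09222536  0.13034373 -0.05119866] 3111
[[ 0.4517  0.0412  0.113 ]
 [ 0.4619 -0.0225  0.02  ]
 [ 0.4513  0.0436  0.101 ]
 [ 0.4163  0.2608  0.01  ]]
tail y in press 0.12055192409965987
tail y in press 0.126235359274258
```

View pics/fit.png

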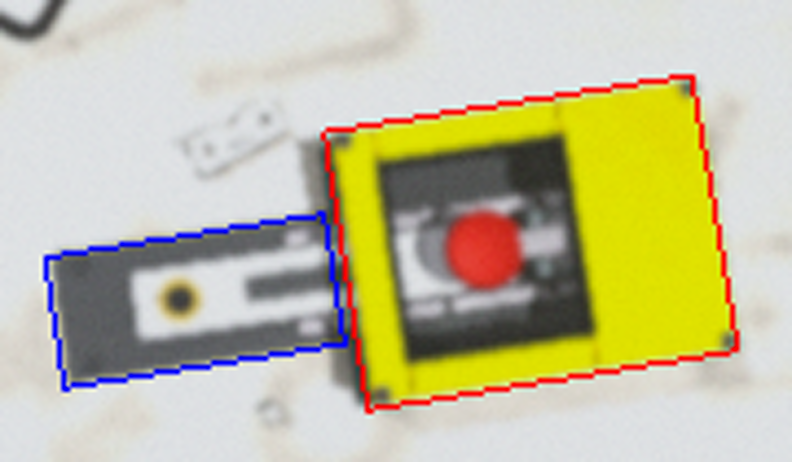

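View pics/fit2.png

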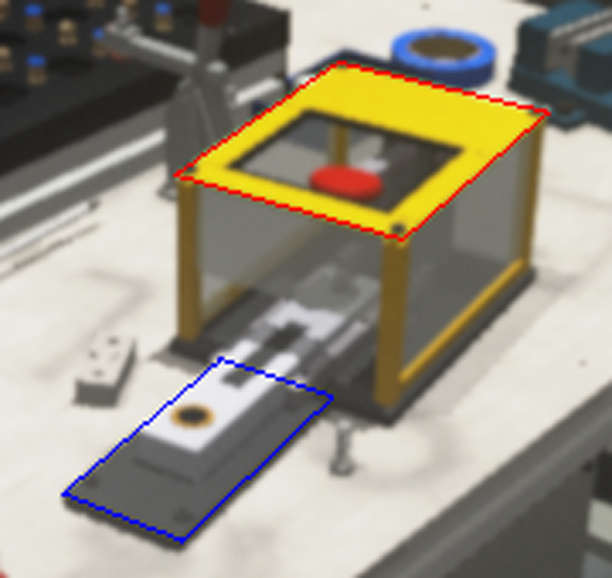

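The fitted outline lies on the guard and tongue in both views. Press yaw is about 8.5°, and the tail sits at press y≈0.122, so the travel is about 40 mm. I'll move out now.

```bash
python3 -m inch '0.03 -0.02 0 0 0; 0.07 -0.04 0 0 0; 0.11 -0.065 0 0 0; 0.15 -0.09 0 0 0; 0.19 -0.117 0 0 0' 20
python3 -m inch '0.035 -0.022 0 0 0; 0.07 -0.044 0 0 0; 0.114 -0.07 0 0 0; 0.13 -0.112 0 0 0; 0.145 -0.154 0 0 0'
python3 -c "
from h import *
s=arm.observe();print(s['joints'],s['position'],s['ee_rot'])"
```

```text
clock: 1.6
position: [0.36, -0.405, 0.4049]
ee_rot: [3.089, 0.571, 0.001]
force: [1.1, -0.9, 0.4]
width: 0.615
gripper_force: 0.0
clock: 2.1
position: [0.4402, -0.2087, 0.4047]
ee_rot: [-3.089, -0.573, -0.001]
force: [1.6, -0.2, -0.6]
width: 0.18
gripper_force: 0.0
[ 0.47171168  0.221676   -0.16616221  1.88832811  0.04198494  1.03449206
 -0.91577724] [ 0.44020002 -0.20866583  0.40467378] [-3.08882808e+00 -5.73123355e-01 -8.20739987e-04]
```

```bash
python3 -m inch '0.015 -0.044 0 0 0; 0.03 -0.088 0 0 0; 0.045 -0.132 0 0 0; 0.06 -0.176 0 0 0; 0.075 -0.22 0 0 0'
python3 -m inch '0.015 -0.044 0 0 0; 0.03 -0.088 0 0 0; 0.045 -0.132 0 0 0; 0.06 -0.176 0 0 0; 0.072 -0.222 0 0 0'
python3 -m inch '0 0 0 -0.14 0; 0 0 0 -0.28 0; 0 0 0 -0.42 0; 0 0 0 -0.56 0; 0 0 0 -0.7 0'
python3 -m inch '0 0 0 -0.13 0; 0 0 0 -0.26 0; 0 0 0 -0.39 0; 0 0 0 -0.52 0; 0 0 0 -0.653 0'
python3 - <<'E'
from h import *
s=arm.observe();M=R.from_rotvec(s['ee_rot']).as_matrix();print(s['joints'],s['position']);print(M.round(3))
p=np.array([.4436,.0925]);u=np.array([-np.sin(.15),np.cos(.15)])
print("to pre-push",M.T@(np.r_[p+u*.165,.197]-s['position']), "tool x deg",np.degrees(np.arctan2(M[1,0],M[0,0])))
save("top","t1")
E
```

```text
clock: 2.6
position: [0.4304, 0.0232, 0.4051]
ee_rot: [3.089, 0.571, 0.002]
force: [1.3, 0.1, -0.3]
width: 0.003
gripper_force: 0.0
clock: 3.1
position: [0.4186, 0.2562, 0.405]
ee_rot: [-3.089, -0.57, -0.001]
force: [0.8, -0.1, 0.3]
width: 0.007
gripper_force: 0.0
clock: 3.6
position: [0.4187, 0.2546, 0.4048]
ee_rot: [2.701, 1.604, 0.0]
force: [-0.6, 0.1, 0.2]
width: 0.004
gripper_force: 0.0
clock: 4.1
position: [0.4187, 0.2545, 0.4048]
ee_rot: [2.045, 2.385, 0.0]
force: [-0.2, -0.4, 0.1]
width: 0.008
gripper_force: 0.0
[-0.05125377  0.30931921 -0.75328911  1.84722398  0.23898763  1.0772553
 -0.74213798] [0.41872949 0.25448321 0.40482366]
[[-0.152  0.988  0.   ]
 [ 0.988  0.152 -0.   ]
 [-0.     0.    -1.   ]]
to pre-push [0.00113357 0.00032291 0.20782369] tool x deg 98.7698988947821
```

```bash
python3 -m inch '0 0 0.04 0 0; 0 0 0.08 0 0; 0 0 0.12 0 0; 0 0 0.15 0 0; 0 0 0.18 0 0'
python3 -m inch '0 0 0.012 0 0; 0 0 0.022 0 0; 0 0 0.028 0 0; 0 0 0.028 0 0'
python3 -c "
from h import *
a=save('scene','s2');b=save('top','t2')
o=np.hstack([cv2.resize(a[200:350,270:450],(400,333)),cv2.resize(b[195:315,240:384],(400,333))])
cv2.imwrite('pics/s2c.png',o[:,:,::-1])"
```

```text
clock: 4.65
position: [0.4187, 0.2544, 0.2234]
ee_rot: [-2.055, -2.376, 0.0]
force: [1.4, 1.0, -0.9]
width: 0.008
gripper_force: 0.0
clock: 5.05
position: [0.4189, 0.2547, 0.1969]
ee_rot: [2.052, 2.379, 0.001]
force: [-0.2, 0.1, 0.4]
width: 0.003
gripper_force: 0.0
```

View pics/s2c.png

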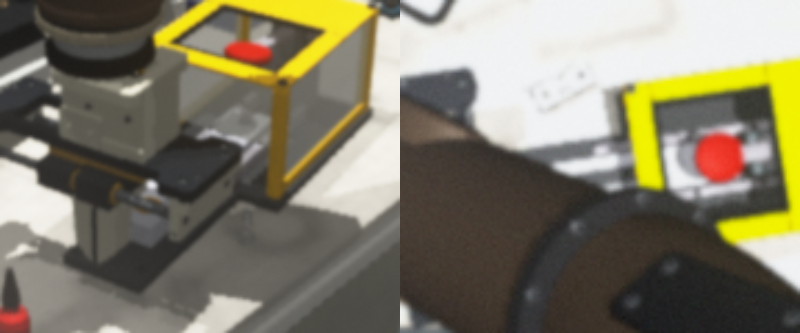

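The fingers stand on the tongue behind the tail with nothing touched. Next, the push along tool -x.

```bash
python3 -m inch '-0.008 0 0 0 0; -0.016 0 0 0 0; -0.023 0 0 0 0; -0.027 0 0 0 0; -0.030 0 0 0 0'
python3 -m inch '-0.004 0 0 0 0; -0.008 0 0 0 0; -0.012 0 0 0 0; -0.016 0 0 0 0; -0.02 0 0 0 0'
python3 -m inch '-0.003 0 0 0 0; -0.006 0 0 0 0; -0.009 0 0 0 0; -0.012 0 0 0 0; -0.014 0 0 0 0'
```

```text
clock: 5.65
position: [0.4233, 0.2247, 0.1969]
ee_rot: [-2.052, -2.379, -0.002]
force: [-0.8, 2.3, 0.7]
width: 0.006
gripper_force: 1.2
clock: 6.15
position: [0.4261, 0.2051, 0.1968]
ee_rot: [-2.051, -2.38, -0.001]
force: [0.0, 3.7, 2.6]
width: 0.004
gripper_force: 1.9
clock: 6.65
position: [0.4282, 0.1909, 0.1967]
ee_rot: [2.051, 2.379, -0.0]
force: [-0.4, 4.1, 2.7]
width: 0.006
gripper_force: 1.9
```

```bash
python3 -m inch '-0.0015 0 0 0 0; -0.003 0 0 0 0; -0.0045 0 0 0 0; -0.006 0 0 0 0'
python3 -m inch '-0.001 0 0 0 0; -0.002 0 0 0 0; -0.003 0 0 0 0'
```

```text
clock: 7.05
position: [0.429, 0.1852, 0.1967]
ee_rot: [2.051, 2.38, -0.0]
force: [-0.3, 3.4, 2.0]
width: 0.008
gripper_force: 1.8
clock: 7.35
position: [0.4291, 0.1841, 0.1968]
ee_rot: [-2.048, -2.38, -0.005]
force: [-3.2, 13.4, -1.8]
width: 0.006
gripper_force: 6.9
```

```bash
python3 -m inch '-0.001 0 0 0 0; -0.0015 0 0 0 0; -0.0015 0 0 0 0'
```

```text
clock: 7.65
position: [0.4292, 0.1838, 0.197]
ee_rot: [-2.046, -2.38, -0.008]
force: [-3.4, 16.0, -1.3]
width: 0.001
gripper_force: 7.8
```

The link stopped firmly at the predicted place. Back off, rise and check.

```bash
python3 -m inch '0.01 0 0 0 0; 0.025 0 0 0 0; 0.04 0 0 0 0; 0.05 0 0 0 0'
python3 -m inch '0 0 -0.03 0 0; 0 0 -0.07 0 0; 0 0 -0.11 0 0; 0 0 -0.15 0 0; 0 0 -0.18 0 0'
python3 -m inch '0.045 0 0 0 0; 0.09 0 0 0 0; 0.135 0 0 0 0; 0.18 0 0 0 0; 0.22 0 0 0 0'
python3 - <<'E'
from h import *
b=save('top','t3');cv2.imwrite('pics/t3c.png',cv2.resize(b[195:315,240:420],None,fx=4.4,fy=4.4,interpolation=cv2.INTER_CUBIC)[:,:,::-1])
p=np.array([.4436,.0925]);u=np.array([-np.sin(.15),np.cos(.15)])
for c in("top","scene"):
    if c=="scene":save(c,"s3")
    for q,z in(("link_tail",.02),("pad_top",.101),("window",.113),("dowel",.03),("stop",.02)):
        for r in arm.place_of(c,q)[:1]:
            w=at(c,r["point"],z);print(c,q,round(r["conf"],2),np.round(w,4),"press",np.round([(w[:2]-p)@[u[1],-u[0]],(w[:2]-p)@u],4))
E
```

```text
clock: 8.05
position: [0.422, 0.2305, 0.1964]
ee_rot: [2.051, 2.379, -0.003]
force: [0.5, 0.1, -0.1]
width: 0.002
gripper_force: 0.0
clock: 8.55
position: [0.4222, 0.2299, 0.3788]
ee_rot: [2.051, 2.378, -0.0]
force: [0.7, 0.7, 0.2]
width: 0.004
gripper_force: 0.0
clock: 9.05
position: [0.3894, 0.4493, 0.3762]
ee_rot: [2.051, 2.378, -0.002]
force: [1.2, 0.6, -0.4]
width: 0.003
gripper_force: 0.0
top link_tail 0.95 [0.4345 0.1754 0.02  ] press [0.0034 0.0833]
top pad_top 0.57 [0.455  0.0387 0.101 ] press [ 0.0032 -0.0549]
top window 0.66 [0.4595 0.0447 0.113 ] press [ 0.0086 -0.0497]Traceback (most recent call last):
  File "<stdin>", line 7, in <module>
ValueError: it knows: bolt_m8, guard, link, link_nose, link_tail, locker_bottle, pad_top, press, spare_jaw, stop, window
```

View pics/t3c.png

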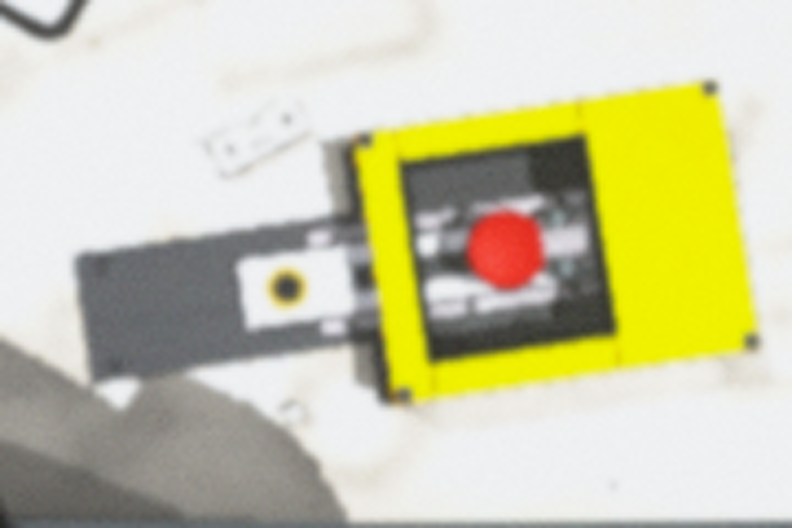

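The tail measures press y = 0.083, which is exactly home, and the bystanders haven't moved. The pad centre is near pixel (252,355), world (0.451, 0.042).

```bash
python3 -m inch '-0.04 0 0 0 0; -0.085 0 0 0 0; -0.13 0 0 0 0; -0.175 0 0 0 0; -0.22 0 0 0 0'
python3 -m inch '-0.045 -0.001 0 0 0; -0.09 -0.001 0 0 0; -0.135 -0.001 0 0 0; -0.175 -0.001 0 0 0; -0.192 -0.001 0 0 0'
python3 -m inch '0 0 0.02 0 0; 0 0 0.035 0 0; 0 0 0.045 0 0; 0 0 0.045 0 0'
python3 -c "
from h import *
s=arm.observe();print(s['joints'],s['position']);M=R.from_rotvec(s['ee_rot']).as_matrix();print(M.T@(np.r_[.451,.042,.330]-s['position']))
a=save('scene','s4')
cv2.imwrite('pics/s4c.png',cv2.resize(a[120:300,300:480],None,fx=3.3,fy=3.3,interpolation=cv2.INTER_CUBIC)[:,:,::-1])"
```

```text
clock: 9.75
position: [0.4224, 0.2265, 0.3764]
ee_rot: [2.054, 2.376, -0.003]
force: [0.6, -0.1, 0.5]
width: 0.003
gripper_force: 0.0
clock: 10.25
position: [0.4491, 0.0343, 0.3763]
ee_rot: [2.06, 2.37, -0.006]
force: [0.7, -0.7, -0.5]
width: 0.003
gripper_force: 0.0
clock: 10.65
position: [0.4487, 0.0391, 0.3306]
ee_rot: [-2.052, -2.377, 0.004]
force: [-0.2, -0.2, -0.2]
width: 0.01
gripper_force: 0.0
[ 0.36342357  0.32488244 -0.69672141  2.03190909  0.26965376  0.87807269
 -0.33584577] [0.4487439  0.03907282 0.33061465]
[0.00256693 0.00266095 0.00060526]
```

View pics/s4c.png

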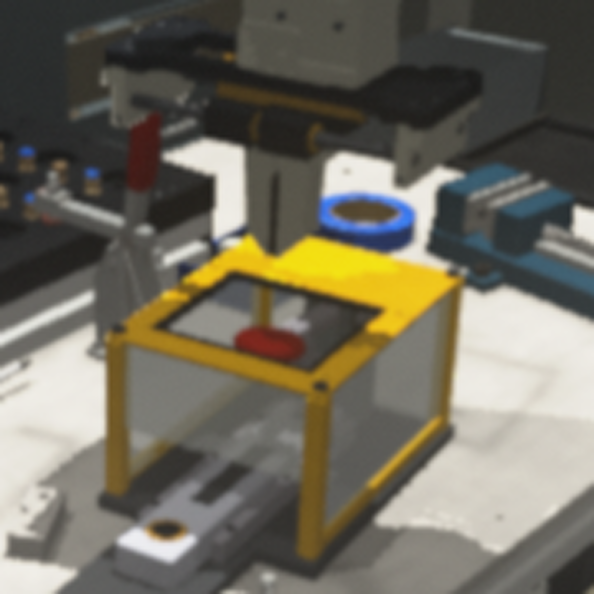

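The fingers are above the window with about 45 mm to the toggle clamp beside the guard. I'll centre and go down.

```bash
python3 -m inch '0.0026 0.0026 0 0 0; 0.0026 0.0026 0.015 0 0; 0.0026 0.0026 0.03 0 0; 0.0026 0.0026 0.042 0 0; 0.0026 0.0026 0.046 0 0'
python3 -m inch '0 0 0.004 0 0; 0 0 0.008 0 0; 0 0 0.012 0 0; 0 0 0.015 0 0; 0 0 0.018 0 0'
```

```text
clock: 11.2
position: [0.4517, 0.0433, 0.2851]
ee_rot: [-2.051, -2.379, 0.001]
force: [-0.4, -0.2, 0.6]
width: 0.004
gripper_force: 0.0
clock: 11.7
position: [0.4521, 0.0438, 0.2681]
ee_rot: [2.05, 2.38, 0.002]
force: [-2.2, 3.2, 9.7]
width: 0.005
gripper_force: 5.1
```

```bash
python3 -m inch '0 0 0.003 0 0; 0 0 0.006 0 0; 0 0 0.009 0 0; 0 0 0.011 0 0; 0 0 0.012 0 0'
python3 -m inch '0 0 0.001 0 0; 0 0 0.002 0 0; 0 0 0.003 0 0; 0 0 0.004 0 0; 0 0 0.004 0 0'
```

```text
clock: 12.2
position: [0.4521, 0.0441, 0.2562]
ee_rot: [2.05, 2.38, 0.002]
force: [-2.3, 3.9, 11.2]
width: 0.004
gripper_force: 6.0
clock: 12.7
position: [0.4522, 0.0442, 0.2533]
ee_rot: [2.049, 2.379, 0.002]
force: [-7.3, 2.5, 29.5]
width: 0.003
gripper_force: 14.7
```

```bash
python3 -m inch '0 0 0.0007 0 0; 0 0 0.0012 0 0; 0 0 0.0012 0 0; 0 0 0.0012 0 0'
```

```text
clock: 13.1
position: [0.4521, 0.0442, 0.2527]
ee_rot: [2.049, 2.378, 0.002]
force: [-10.0, 2.4, 37.5]
width: 0.003
gripper_force: 19.1
```

Firm stop at about 26 mm of travel, so the pad is fully down. Now come straight up and away.

```bash
python3 -m inch '0 0 -0.008 0 0; 0 0 -0.018 0 0; 0 0 -0.03 0 0; 0 0 -0.045 0 0; 0 0 -0.06 0 0'
python3 -m inch '0 0 -0.025 0 0; 0 0 -0.05 0 0; 0 0 -0.085 0 0; 0 0 -0.12 0 0; 0 0 -0.15 0 0'
python3 -m inch '0.04 0 0 0 0; 0.085 0 0 0 0; 0.13 0 0 0 0; 0.175 0 0 0 0; 0.22 0 0 0 0'
python3 -m inch '0.045 0 0 0 0; 0.09 0 0 0 0; 0.135 0 0 0 0; 0.17 0 0 0 0; 0.18 0 0 0 0'
python3 - <<'E'
from h import *
b=save('top','t5')
p=np.array([.4436,.0925]);u=np.array([-np.sin(.15),np.cos(.15)])
for q,z in(("link_tail",.02),("pad_top",.101),("locker_bottle",0),("spare_jaw",0),("bolt_m8_b",0)):
    for r in arm.place_of("top",q)[:1]:
        w=at("top",r["point"],z);print(q,round(r["conf"],2),np.round(w,4),np.round((w[:2]-p)@u,4))
a=save('scene','s5')
o=np.hstack([cv2.resize(a[180:330,290:470],(400,333)),cv2.resize(b[195:315,280:424],(400,333))])
cv2.imwrite('pics/s5c.png',o[:,:,::-1])
E
```

```text
clock: 13.6
position: [0.4515, 0.0427, 0.3111]
ee_rot: [-2.052, -2.379, 0.002]
force: [-0.4, -0.4, -0.8]
width: 0.003
gripper_force: 0.0
clock: 14.1
position: [0.4514, 0.0429, 0.4624]
ee_rot: [2.052, 2.379, -0.0]
force: [1.0, -0.7, 0.0]
width: 0.006
gripper_force: 0.0
clock: 14.6
position: [0.4188, 0.2617, 0.4607]
ee_rot: [2.052, 2.378, -0.001]
force: [1.2, 0.6, 0.5]
width: 0.01
gripper_force: 0.0
clock: 15.1
position: [0.3911, 0.4418, 0.4602]
ee_rot: [-2.045, -2.382, 0.001]
force: [-1.1, 0.9, 0.7]
width: 0.003
gripper_force: 0.0
link_tail 0.93 [0.4353 0.1666 0.02  ] 0.0745
pad_top 0.68 [0.4569 0.0463 0.101 ] -0.0477
locker_bottle 0.65 [0.3921 0.37   0.    ] 0.2821
spare_jaw 0.67 [0.5208 0.1637 0.    ] 0.0589
bolt_m8_b 0.74 [0.437  0.1677 0.    ] 0.0753
```

View pics/s5c.png

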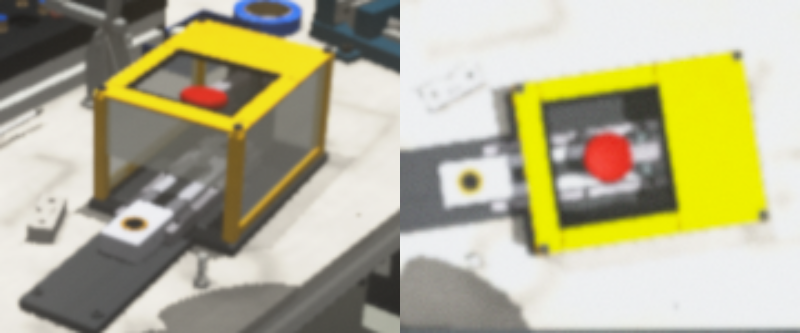

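The lever is back up, and the tail edge is still at column 294, as before the press. The bystanders are in place and the arm is clear.

```bash
python3 -c "
from cell import arm
print(arm.sign_off())"
```

```text
the job is handed in; nothing more can be done
None
```

The job is handed in at about 15 s: the link is home and the lever was pressed to its firm stop and sprang back. No contact with the guard or the bystanders was seen. The dowel can't be seen in the images, so flush is inferred from the press depth (about 26 mm) and the 37 N at the stop.

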